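Stand the inspection tablet up on its leg

TASK

The inspector's tablet is lying face down on the packing bench: it is the one with the hinged wire leg on its back. Fold the leg out as far as it goes while the tablet still lies flat, then raise the tablet by its carrying handle and stand it on the bench, leaning back on the leg, without dropping it. Leave the other flat case, which has no leg, where it is.

Things in the scene. Friction and masses are not known exactly. Their poses are not given: they have to be found in the camera images.
- tablet: Grey slab 120 (x) by 180 (y) by 16 mm, about 0.5 kg, loose, screen down. Origin: centre of the screen side, z out of the back, -x to the handle (at the start towards the robot within 0.4 rad); bottom edge x=+60. Handle: round bar 12 mm thick along y, 100 long, centre x=-96, z=14, 30 mm gap to the case; it turns in a light grip. Leg's hinge axis along y at x=-40, z=30.
- leg_foot (a point): Middle of the end bar of the leg, a U of 10 mm round steel bar on the tablet's back: end bar along the tablet's y, 92 mm from the hinge axis, side bars 72 mm apart. Folded it is at tablet x=+52, z=30, 14 mm above the back. When the tablet stands, this bar is its rear foot, 105 mm behind the bottom edge.
- leg (a joint): Leg angle, rad: 0 folded on the back, 1.0 out at its stop; starts at 0 to 0.2. Opening lifts the end bar and swings it towards the handle. Stiff (1 N at the end bar), stays where left. Out, it lets the tablet stand leaning 64 deg from the bench: turned 116 deg from lying, handle up and over, away from the robot, bar 141 mm up and 70 mm beyond the bottom edge's back corner.
- case: Bystander, loose: a flat grey sample case of the same size and with the same handle as the tablet, but with ribs and two latches and no leg. It lies beside the tablet, handle also roughly towards the robot. Origin: centre of its underside. Not to be moved.

How it is judged:
On the way:
1. the leg is folded out to within about 0.2 rad of its stop while the tablet still lies flat (value of joint leg above 0.8 rad and angle between tablet's own z axis and vertical below 0.35 rad), for 0.2 s.
At the end, for the whole second after the job is handed in: The tablet stands at rest on the bench, handle up, on its bottom edge and the end bar of its leg (bar's centre below 20 mm, tablet's origin below 90 mm), leg still at least 0.8 rad out, back of the tablet leaning 51 to 77 degrees from the bench; the case is within 30 mm of where it lay (value of joint leg above 0.8 rad and angle between tablet's own z axis and vertical between 1.8 and 2.25 rad and angle between tablet's own x axis and vertical above 2.4 rad and height (world z) of leg_foot below 0.02 m and height (world z) of tablet below 0.09 m and linear speed of tablet below 0.02 m/s and distance of case from where it was at the start of the episode below 0.03 m); the robot touches nothing.
It fails at once if the tablet is dropped or flung (faster than 1 m/s) (linear speed of tablet above 1 m/s).
It fails at once if the other case is moved more than 30 mm (distance of case from where it was at the start of the episode above 0.03 m).
It also fails if it takes over 58 s, if anything falls off the work surface, if the arm or the gripper's body presses on something with over 40 N, if the wrist force passes 120 N, or if a joint passes its speed limit or range.

ROBOT

A 6-joint arm with a two-finger parallel gripper is mounted at the origin on the work surface. World frame = base frame: x ahead of the robot, y to its left, z up, the work surface at z = 0. Lengths are in m, angles in rad, forces in N, time in s.
With the tool pointing down it reaches from about 0.35 to 0.775 m from the base axis. Payload 5.5 kg.
Tool frame: the origin (TCP) lies midway between the tips of the shut fingers; the grasp point (between the pads) lies 19 mm behind it; z points along the fingers, y is the line along which they close (so a half turn about z gives the same grasp; the last joint's range is limited). The gripper opens to 85 mm and grips with 20 to 120 N. Pads are 22 mm wide; open, the fingers measure 114 mm over their backs; the gripper's body (76 mm by 85 mm) begins 54 mm behind the grasp point. The pads swing forward as they close: fully open they stand 13 mm farther back than shut.
Start: joints at [-1.361, 0.313, 0.046, 1.304, 0, 1.431], TCP at [0.197, -0.54, 0.231] pointing down, gripper open.
Joint ranges: [-2.76, 2.76], [-0.86, 1.69], [-1.03, 1.26], [-2.2, 2.34], [-1.47, 1.5], [-3.14, 3.14]. Speed limits (rad/s): [2.57, 2.57, 3.14, 3.14, 3.14, 3.14].

INTERFACE

Orientations are given as a unit quaternion [w, x, y, z].
In Python, from workcell import env gives the robot as it stands. The module is installed in compiled form; this text tells all that it offers.
- The arm moves only by the tool servo_tool, never from a script. Its argument "increments" is a list of rows, each an object of numbers: "grip": the closure, from 0 (fully open) to 1 (shut); "x", "y", "z": the shift along the tool's x, y, z in mm; "roll": the turn about the tool's z in degrees. In form: [{"grip": .., "x": .., "y": .., "z": .., "roll": ..}, ...]. A call has 1 to 5 rows; each row shifts and turns the commanded pose from where the row before left it, along the tool's axes as they then stand; what a row does not reach is not made up. A row lasts 1/12 s, in which the tool goes at most 41.7 mm and 7.16 degrees, less where a joint would pass 70% of its speed; a pose out of reach is approached as far as the arm can. A call is refused whole if a number of a shift passes 41.7 or a number of a turn 7.16, either way. A call with a gripper value outside its range is refused whole. The fingers move at their own pace and stop on an object; "grip_force" is the grip in N (left out, the last holds). Time passes only in rows, so rows that do not move let the fingers close. It gives the time, the measured TCP pose, the force, the opening and the grip force at its end, in the units of the state.
- env.get_state(): the state, without advancing time (a new reading comes with each control period).
- env.read_camera(name): name is "scene" or "top" or "wrist"; returns the picture (400x640x3 uint8, red, green, blue); there is no depth.
- env.get_calibration(name): a dict with "vertical_fov" (degrees; the focal length in pixels is half the picture's height over the tangent of half this angle, whatever the lens; pixels are square), "cx", "cy" (the principal point, pixels), "rvec" (rotation vector, rad) and "tvec" (3), from world to camera coordinates, as OpenCV has them; the wrist camera has in their place "tool_from_camera" (4x4, takes a point from camera to tool coordinates, whose origin is the TCP and whose axes are the flange's). Camera axes: x right, y down, z forward; pixel columns grow to the right and rows downward; lengths in m; the calibration is good to about 2 mm. The wrist camera is an equidistant fisheye: a pixel r from the principal point sees the ray r / f radians off the axis. A picture is of the moment at which its call begins: read the wrist's pose just before it. get_calibration takes no time and is no camera call.
- env.hand_in(): hands the job in; it is judged then, once.
The state is a dict: "clock": time; "joint_pos": joint angles; "qvel": joint speeds; "tau": joint torques, N m; "tcp_pos": TCP position; "orientation": TCP orientation; "wrist_force": force on the tool from outside, world axes, zero at the start; "ft_torque": the same for the moment, N m; "finger_gap": finger opening in m; "grip_force": force on a finger pad.
Only numpy, scipy, OpenCV 4.12 (cv2) and the standard library are available. Lean on these libraries where they do the work, as an engineer would, in place of code of your own. Each camera call takes 0.05 s, during which the arm holds its last target. There are 200 camera calls.

## Working session

There is one attempt and no reset: what is moved stays moved. The work goes in short steps, Python scripts to look and compute and a tool call to move; the robot and the scene stay as the last step left them, time stands still between calls to the robot, and variables do not carry over. Pictures are saved under pics/ and viewed, at most 10 in all, crops included, and the job is handed in when it is done.

Besides the shell and the picture viewer there is one more tool, called as name([rows], argument=value, ...), one row to a line, values as JSON. servo_tool: Moves the arm, as the interface text tells. Its arguments: {"type":"object","properties":{"increments":{"type":"array"},"grip_force":{"type":"number"}},"required":["increments"]}

```bash
mkdir -p pics; python3 - <<'E'
from workcell import env
import cv2,numpy as np
for n in ("top","scene"):
    im=env.read_camera(n); cv2.imwrite(f"pics/{n}0.png",im[...,::-1]); print(n,env.get_calibration(n))
print(env.get_calibration("wrist"))
s=env.get_state();print(s)
a=cv2.imread("pics/top0.png");b=cv2.imread("pics/scene0.png")
E
```

```text
top {'vertical_fov': 57.44268753889782, 'cx': 313.66710379305493, 'cy': 202.046937896662, 'rvec': array([ 2.20761188, -2.16397585,  0.04572876]), 'tvec': array([-0.01354912,  0.51982761,  0.71322309])}
scene {'vertical_fov': 50.44306211808165, 'cx': 317.8084448470931, 'cy': 198.217477833348, 'rvec': array([ 2.17650111,  0.53406857, -0.23912934]), 'tvec': array([-0.48192741, -0.10390358,  0.97532243])}
{'vertical_fov': 65.70646984690485, 'cx': 317.48338981023767, 'cy': 199.7898403838282, 'tool_from_camera': array([[ 7.32624515e-04, -9.64958752e-01, -2.62400590e-01,
         6.64045033e-02],
       [ 9.99999072e-01,  1.00828120e-03, -9.15874224e-04,
         1.10205632e-04],
       [ 1.14835443e-03, -2.62399675e-01,  9.64958596e-01,
        -1.41945188e-01],
       [ 0.00000000e+00,  0.00000000e+00,  0.00000000e+00,
         1.00000000e+00]])}
{'clock': 0.1, 'joint_pos': array([-1.36062545e+00,  3.13923358e-01,  4.50850022e-02,  1.30363517e+00,
       -8.17238243e-06,  1.43119043e+00]), 'qvel': array([-0.00063005, -0.0009797 ,  0.00272325,  0.00086403, -0.00011797,
       -0.00017829]), 'tau': array([ 4.04399849e-03, -4.81723738e+01,  2.99245155e+01,  1.26876379e-02,
       -1.11487170e-04,  4.16926738e-06]), 'tcp_pos': array([ 0.19693115, -0.53972004,  0.23049607]), 'orientation': array([-8.37935200e-04,  9.84745618e-01,  1.73998173e-01, -3.36654490e-05]), 'wrist_force': array([-0.06631167, -0.1185395 , -0.57392821]), 'ft_torque': array([-0.01847658,  0.00494775, -0.0050474 ]), 'grip_force': 0.0, 'finger_gap': 0.08557756491634345}
```

View pics/top0.png

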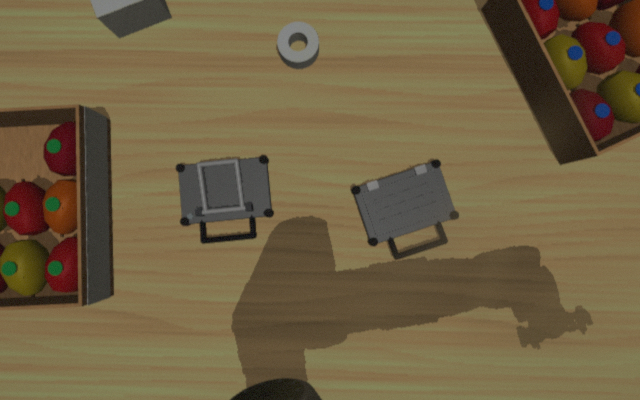

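View pics/scene0.png

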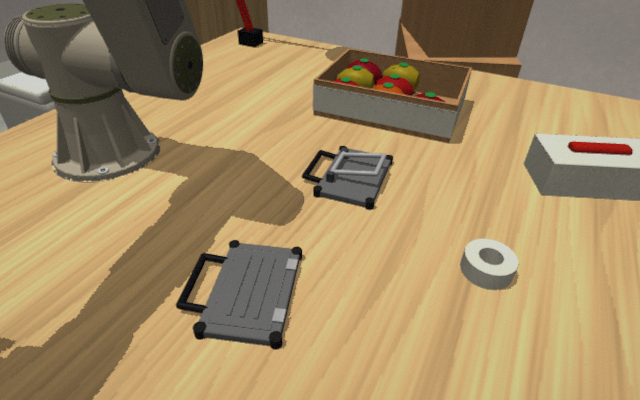

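The top view shows the tablet on the left (case centre ≈ (225,190)). Its leg end bar is at about row 162, with the handle bar near (229,238). The ribbed bystander case is on the right at about (405,205). Next I'll measure both bars.

```bash
cat > h.py <<'E'
from workcell import env
import cv2,numpy as np
def K(n):
    c=env.get_calibration(n); f=200/np.tan(np.radians(c['vertical_fov']/2))
    return c,np.array([[f,0,c['cx']],[0,f,c['cy']],[0,0,1]])
def ray(n,px,z):
    c,k=K(n); R=cv2.Rodrigues(c['rvec'])[0]; C=-R.T@c['tvec']
    d=(R.T@np.linalg.inv(k)@np.c_[np.atleast_2d(px),np.ones(len(np.atleast_2d(px)))].T).T
    return C+d*((z-C[2])/d[:,2])[:,None]
def proj(n,P):
    c,k=K(n); return cv2.projectPoints(np.float64(P).reshape(-1,1,3),c['rvec'],c['tvec'],k,None)[0][:,0]
E
python3 - <<'E'
from h import *
im=cv2.imread('pics/top0.png'); g=im.max(2).astype(int); sat=g-im.min(2)
win=np.zeros_like(g,bool); win[145:250,165:285]=1
def rect(m,name,z):
    n,l,st,ce=cv2.connectedComponentsWithStats(m.astype(np.uint8))
    for i in range(1,n):
        if st[i,4]>25:
            p=np.argwhere(l==i)[:,::-1].astype(np.float32)
            r=cv2.minAreaRect(p); b=cv2.boxPoints(r)
            print(name,st[i],np.round(r[0],1),np.round(r[1],1),np.round(b,1).tolist()); print(np.round(ray('top',b,z),4)[:,:2].tolist())
rect(win&(g<40),'black',.014)
rect(win&(sat<25)&(g>115),'leg',.030)
print(np.percentile(g[win&(sat<25)],[5,25,50,75,90,97]))
cv2.imwrite('pics/crop.png',cv2.resize(im[140:260,160:290],None,fx=5,fy=5,interpolation=cv2.INTER_CUBIC))
E
```

```text
black [260 156   8   7  47] [263.5 159. ] [6. 7.] [[260.0, 156.0], [267.0, 156.0], [267.0, 162.0], [260.0, 162.0]]
[[0.6108, 0.1068], [0.611, 0.0927], [0.5989, 0.0923], [0.5986, 0.1065]]
black [177 164   8   8  44] [180.3 167.3] [6.4 7.1] [[175.5, 167.5], [180.5, 162.5], [185.0, 167.0], [180.0, 172.0]]
[[0.5843, 0.2769], [0.5947, 0.2672], [0.5857, 0.2577], [0.5754, 0.2674]]
black [264 209   9   7  49] [268. 212.] [6. 8.] [[264.0, 209.0], [272.0, 209.0], [272.0, 215.0], [264.0, 215.0]]
[[0.5042, 0.0957], [0.5045, 0.0797], [0.4925, 0.0794], [0.4922, 0.0954]]
black [200 216  56  27 394] [227.6 229.5] [21.4 55.2] [[198.89999389648438, 222.10000610351562], [253.6999969482422, 215.6999969482422], [256.20001220703125, 236.89999389648438], [201.39999389648438, 243.39999389648438]]
[[0.4754, 0.2253], [0.4904, 0.1159], [0.4483, 0.1097], [0.4333, 0.2187]]
black [181 218   8   7  47] [184.5 221. ] [6. 7.] [[181.0, 218.0], [188.0, 218.0], [188.0, 224.0], [181.0, 224.0]]
[[0.4829, 0.2616], [0.4832, 0.2475], [0.4712, 0.247], [0.4709, 0.2611]]
leg [235 161   5  30  33] [237.6 175.4] [29.3  1.2] [[235.0, 161.0], [236.1999969482422, 160.8000030517578], [240.10000610351562, 189.8000030517578], [239.0, 190.0]]
[[0.5971, 0.1532], [0.5974, 0.1509], [0.5403, 0.1413], [0.5399, 0.1436]]
[ 27.  74.  77.  80.  96. 113.]
```

View pics/crop.png

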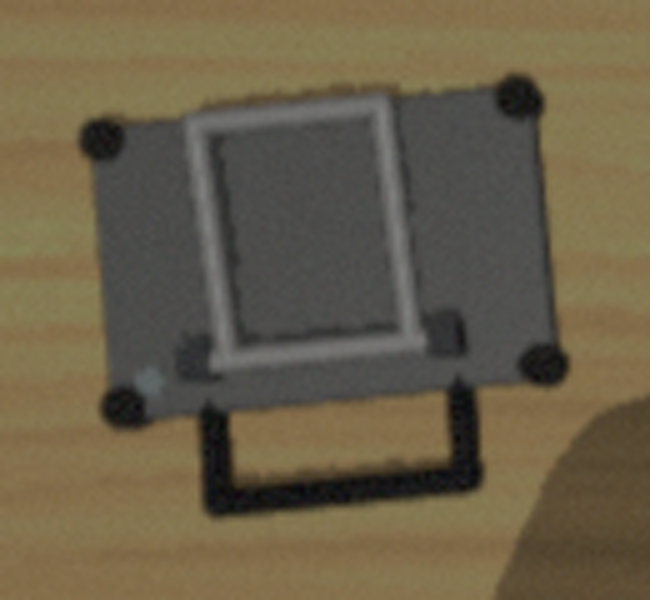

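The crop shows the end bar centred near px (217.6,161.8), the hinge bar near (223.2,209.6) and the handle bar near (228.6,237.6). The four dark dots are corner caps. Next: tablet pose and leg angle.

```bash
python3 - <<'E'
from h import *
c=ray('top',[[263.5,159],[180.3,167.3],[268,212],[184.5,221]],.017)[:,:2]
o=c.mean(0); yd=(c[1]-c[0]+c[3]-c[2]); ya=np.arctan2(-yd[0],yd[1]); 
xd=(c[0]-c[2]+c[1]-c[3]); xa=np.arctan2(xd[1],xd[0]); print('centre',o,'yaw',ya,xa, 'dims',np.linalg.norm(yd)/2,np.linalg.norm(xd)/2)
hb=ray('top',[[202.6,239.6],[254,235],[228.3,237.3]],.014)[:,:2];print('handle',hb, np.linalg.norm(hb[0]-hb[1]),np.arctan2(-(hb[0]-hb[1])[0],(hb[0]-hb[1])[1]))
a=np.mean([ya,xa]); R=np.array([[np.cos(a),-np.sin(a)],[np.sin(a),np.cos(a)]])
print('handle local',(hb-o)@R)
for ph in (0,.05,.1,.15,.2):
    x=-.04+.092*np.cos(ph); z=.030+.092*np.sin(ph)
    P=np.array([*(o+R@[x,0]),z]); E=[[*(o+R@[x,s*.036]),z] for s in(-1,1)]
    print(ph,P.round(4),proj('top',[P]).round(1).tolist(),'scene',proj('scene',E).round(1).tolist())
im=cv2.imread('pics/scene0.png');cv2.imwrite('pics/crop2.png',cv2.resize(im[140:215,295:400],None,fx=7,fy=7,interpolation=cv2.INTER_CUBIC))
E
```

```text
centre [0.54102174 0.17636957] yaw 0.12263798905685065 0.11551482738983396 dims 0.16774509270795127 0.10745867230658225
handle [[0.44077174 0.21657811]
 [0.45203777 0.11422221]
 [0.44640824 0.16536855]] 0.10297404619968438 0.10962602917590294
handle local [[-0.09476353  0.05183304]
 [-0.09573666 -0.05113641]
 [-0.0952504   0.00031651]]
0 [0.5927 0.1825 0.03  ] [[220.1, 163.0]] scene [[376.0, 181.7], [384.3, 163.4]]
0.05 [0.5925 0.1825 0.0346] [[219.5, 162.6]] scene [[376.2, 179.8], [384.5, 161.6]]
0.1 [0.5922 0.1825 0.0392] [[218.8, 162.4]] scene [[376.3, 177.9], [384.6, 159.7]]
0.15 [0.5916 0.1824 0.0437] [[218.2, 162.3]] scene [[376.2, 176.0], [384.5, 157.8]]
0.2 [0.5908 0.1823 0.0483] [[217.6, 162.3]] scene [[376.1, 174.0], [384.4, 155.9]]
```

View pics/crop2.png

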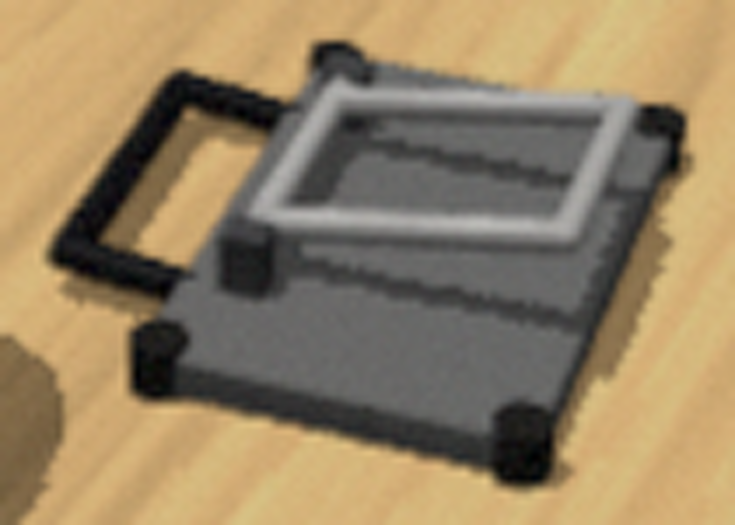

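The scene crop puts the end bar's ends at (376.9,173.6) and (383.9,154.7), so the leg angle is about 0.2 and the bar is at (0.591,0.182,0.048). The handle and size checks agree. Now I'll roll and move above the bar.

servo_tool([
  {"grip": 0, "x": 0, "y": 0, "z": 0, "roll": -7},
  {"grip": 0, "x": 0, "y": 0, "z": 0, "roll": -7},
  {"grip": 0, "x": 0, "y": 0, "z": 0, "roll": -7},
  {"grip": 0, "x": 0, "y": 0, "z": 0, "roll": -7},
  {"grip": 0, "x": 0, "y": 0, "z": 0, "roll": -7},
], grip_force=20)

```text
clock: 0.52
tcp_pos: [0.197, -0.5399, 0.2308]
orientation: [-0.001, 0.885, 0.465, 0.0]
wrist_force: [0.1, 0.5, 0.0]
finger_gap: 0.0853
grip_force: 0.0
```

servo_tool([
  {"grip": 0, "x": 0, "y": 0, "z": 0, "roll": -7},
  {"grip": 0, "x": 0, "y": 0, "z": 0, "roll": -7},
  {"grip": 0, "x": 0, "y": 0, "z": 0, "roll": -7},
  {"grip": 0, "x": 0, "y": 0, "z": 0, "roll": -7},
  {"grip": 0, "x": 0, "y": 0, "z": 0, "roll": -7},
])

```text
clock: 0.93
tcp_pos: [0.197, -0.5399, 0.2308]
orientation: [-0.0, 0.705, 0.709, 0.0]
wrist_force: [0.5, -0.4, 0.4]
finger_gap: 0.0856
grip_force: 0.0
```

servo_tool([
  {"grip": 0, "x": 0, "y": 0, "z": 0, "roll": -6.7},
  {"grip": 0, "x": 33, "y": 23, "z": 0, "roll": 0},
  {"grip": 0, "x": 33, "y": 23, "z": 0, "roll": 0},
  {"grip": 0, "x": 33, "y": 23, "z": 0, "roll": 0},
  {"grip": 0, "x": 33, "y": 23, "z": 0, "roll": 0},
])

```text
clock: 1.35
tcp_pos: [0.2731, -0.3966, 0.2306]
orientation: [-0.001, 0.665, 0.747, 0.0]
wrist_force: [1.5, -0.0, 0.2]
finger_gap: 0.0853
grip_force: 0.0
```

servo_tool([
  {"grip": 0, "x": 33, "y": 23, "z": 0, "roll": 0},
  {"grip": 0, "x": 33, "y": 23, "z": 0, "roll": 0},
  {"grip": 0, "x": 33, "y": 23, "z": 0, "roll": 0},
  {"grip": 0, "x": 33, "y": 23, "z": 0, "roll": 0},
  {"grip": 0, "x": 33, "y": 23, "z": 0, "roll": 0},
])

```text
clock: 1.77
tcp_pos: [0.368, -0.219, 0.2311]
orientation: [-0.0, 0.664, 0.747, 0.0]
wrist_force: [0.2, -0.7, -0.8]
finger_gap: 0.0851
grip_force: 0.0
```

servo_tool([
  {"grip": 0, "x": 33, "y": 23, "z": 0, "roll": 0},
  {"grip": 0, "x": 33, "y": 23, "z": 0, "roll": 0},
  {"grip": 0, "x": 33, "y": 23, "z": 0, "roll": 0},
  {"grip": 0, "x": 33, "y": 23, "z": 0, "roll": 0},
  {"grip": 0, "x": 33, "y": 23, "z": 0, "roll": 0},
])

```text
clock: 2.18
tcp_pos: [0.4629, -0.0415, 0.2311]
orientation: [-0.0, 0.664, 0.747, -0.0]
wrist_force: [0.8, -0.3, -0.1]
finger_gap: 0.0851
grip_force: 0.0
```

servo_tool([
  {"grip": 0, "x": 33, "y": 23, "z": 0, "roll": 0},
  {"grip": 0, "x": 33, "y": 23, "z": 0, "roll": 0},
  {"grip": 0, "x": 33, "y": 23, "z": 0, "roll": 0},
  {"grip": 0, "x": 33, "y": 23, "z": 0, "roll": 0},
  {"grip": 0, "x": 0, "y": 0, "z": 0, "roll": 0},
])

```text
clock: 2.6
tcp_pos: [0.5407, 0.1039, 0.2302]
orientation: [-0.0, 0.662, 0.75, 0.001]
wrist_force: [0.8, -0.9, 0.5]
finger_gap: 0.0852
grip_force: 0.0
```

servo_tool([
  {"grip": 0, "x": 24, "y": 20, "z": 0, "roll": 0},
  {"grip": 0, "x": 24, "y": 20, "z": 20, "roll": 0},
  {"grip": 0, "x": 24, "y": 19, "z": 30, "roll": 0},
  {"grip": 0, "x": 0, "y": 0, "z": 30, "roll": 0},
  {"grip": 0, "x": 0, "y": 0, "z": 20, "roll": 0},
])

```text
clock: 3.02
tcp_pos: [0.5872, 0.1772, 0.1284]
orientation: [-0.001, 0.663, 0.748, -0.001]
wrist_force: [0.2, 0.3, 0.1]
finger_gap: 0.0855
grip_force: 0.0
```

servo_tool([
  {"grip": 0, "x": 0, "y": 0, "z": 0, "roll": 0},
  {"grip": 0, "x": 0, "y": 0, "z": 0, "roll": 0},
])

```text
clock: 3.18
tcp_pos: [0.5868, 0.1756, 0.1307]
orientation: [-0.001, 0.664, 0.747, -0.002]
wrist_force: [-0.2, 0.8, 0.2]
finger_gap: 0.0855
grip_force: 0.0
```

```bash
cat >> h.py <<'E'
from scipy.spatial.transform import Rotation as Ro
def wray(px,z,s):
    c=env.get_calibration('wrist'); f=200/np.tan(np.radians(c['vertical_fov']/2)); T=c['tool_from_camera']
    v=(np.atleast_2d(px)-[c['cx'],c['cy']]); r=np.linalg.norm(v,axis=1); th=r/f
    d=np.c_[v/np.maximum(r,1e-9)[:,None]*np.sin(th)[:,None],np.cos(th)]
    q=s['orientation']; W=Ro.from_quat([q[1],q[2],q[3],q[0]]).as_matrix()
    d=d@T[:3,:3].T@W.T; C=W@T[:3,3]+s['tcp_pos']
    return C+d*((z-C[2])/d[:,2])[:,None]
E
python3 - <<'E'
from h import *
s=env.get_state(); im=env.read_camera('wrist'); cv2.imwrite('pics/w1.png',im[...,::-1]); print(s['tcp_pos'],s['orientation'],s['joint_pos'])
E
```

```text
[0.58675269 0.17564037 0.13070996] [-0.00121038  0.66429197  0.74747045 -0.00162337] [ 1.59949920e-01  4.32998916e-01 -2.81908336e-02  1.11365259e+00
 -1.76600562e-04  1.61304631e+00]
```

View pics/w1.png

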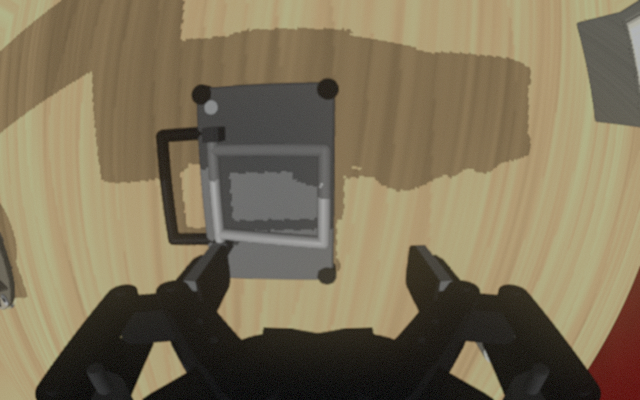

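In the wrist view the end bar is the vertical bar at column ≈325, rows 147–245. The hinge bar is at column ≈215 and the handle bar at ≈166. I'll check them against the top-view estimate.

```bash
python3 - <<'E'
from h import *
s=env.get_state()
e=wray([[325,149],[325,243]],.048,s); print('end',e,e.mean(0),np.linalg.norm(e[0]-e[1]))
h=wray([[162,133],[173,240]],.014,s); print('handle',h,h.mean(0),np.linalg.norm(h[0]-h[1]))
d=h[0]-h[1]; print('yaw h',np.arctan2(-d[0],d[1])); d=e[0]-e[1]; print(np.arctan2(-d[0],d[1]))
print('corners',wray([[202,94],[328,89],[327,275]],.017,s))
E
```

```text
end [[0.58842988 0.21945986 0.048     ]
 [0.59760721 0.14600591 0.048     ]] [0.59301855 0.18273289 0.048     ] 0.07402503589027992
handle [[0.44057009 0.21729907 0.014     ]
 [0.45219411 0.1139132  0.014     ]] [0.4463821  0.16560613 0.014     ] 0.10403728492162982
yaw h 0.11196308557580484
0.12429586140265932
corners [[0.47924439 0.25376542 0.017     ]
 [0.58597727 0.26641363 0.017     ]
 [0.60605507 0.10032329 0.017     ]]
```

servo_tool([
  {"grip": 0, "x": 6, "y": 6, "z": 25, "roll": 0},
  {"grip": 0, "x": 0, "y": 0, "z": 30, "roll": 0},
  {"grip": 0, "x": 0, "y": 0, "z": 25, "roll": 0},
  {"grip": 0, "x": 0, "y": 0, "z": 19, "roll": 0},
  {"grip": 0.3, "x": 0, "y": 0, "z": 0, "roll": 0},
])

```text
clock: 3.65
tcp_pos: [0.5919, 0.1818, 0.0313]
orientation: [-0.001, 0.665, 0.747, -0.001]
wrist_force: [-1.2, 0.2, -0.3]
finger_gap: 0.0757
grip_force: 0.0
```

servo_tool([
  {"grip": 0.6, "x": 0, "y": 0, "z": 0, "roll": 0},
  {"grip": 0.7, "x": 0, "y": 0, "z": 0, "roll": 0},
  {"grip": 0.8, "x": 0, "y": 0, "z": 0, "roll": 0},
  {"grip": 0.9, "x": 0, "y": 0, "z": 0, "roll": 0},
  {"grip": 1, "x": 0, "y": 0, "z": 0, "roll": 0},
])

```text
clock: 4.07
tcp_pos: [0.5939, 0.1827, 0.0345]
orientation: [0.0, 0.664, 0.747, 0.001]
wrist_force: [-3.7, 0.1, -0.4]
finger_gap: 0.0123
grip_force: 1.2
```

servo_tool([
  {"grip": 1, "x": 0, "y": 0, "z": 0, "roll": 0},
  {"grip": 1, "x": 0, "y": 0, "z": 0, "roll": 0},
  {"grip": 1, "x": 0, "y": 0, "z": 0, "roll": 0},
])

```text
clock: 4.32
tcp_pos: [0.5937, 0.1827, 0.0334]
orientation: [0.0, 0.664, 0.747, 0.0]
wrist_force: [0.5, -0.1, 1.7]
finger_gap: 0.0088
grip_force: 21.3
```

The bar is gripped. Now the arc, leg 0.2 → 0.7 first.

servo_tool([
  {"grip": 1, "y": -1.1, "z": -4.5, "x": 0, "roll": 0},
  {"grip": 1, "y": -1.2, "z": -4.4, "x": 0, "roll": 0},
  {"grip": 1, "y": -1.5, "z": -4.3, "x": 0, "roll": 0},
  {"grip": 1, "y": -1.7, "z": -4.3, "x": 0, "roll": 0},
  {"grip": 1, "y": -1.9, "z": -4.2, "x": 0, "roll": 0},
])

```text
clock: 4.73
tcp_pos: [0.5862, 0.1818, 0.0554]
orientation: [0.0, 0.664, 0.747, 0.0]
wrist_force: [1.1, -0.9, -1.5]
finger_gap: 0.009
grip_force: 20.6
```

servo_tool([
  {"grip": 1, "y": -2.1, "z": -4.1, "x": 0, "roll": 0},
  {"grip": 1, "y": -2.3, "z": -4.0, "x": 0, "roll": 0},
  {"grip": 1, "y": -2.5, "z": -3.8, "x": 0, "roll": 0},
  {"grip": 1, "y": -2.7, "z": -3.7, "x": 0, "roll": 0},
  {"grip": 1, "y": -2.8, "z": -3.7, "x": 0, "roll": 0},
])

```text
clock: 5.15
tcp_pos: [0.5735, 0.1803, 0.0746]
orientation: [0.0, 0.664, 0.747, 0.0]
wrist_force: [1.3, 0.1, -2.1]
finger_gap: 0.009
grip_force: 20.1
```

servo_tool([
  {"grip": 1, "y": -3.1, "z": -3.4, "x": 0, "roll": 0},
  {"grip": 1, "y": -3.2, "z": -3.3, "x": 0, "roll": 0},
  {"grip": 1, "y": -3.4, "z": -3.1, "x": 0, "roll": 0},
  {"grip": 1, "y": -3.5, "z": -3.0, "x": 0, "roll": 0},
  {"grip": 1, "y": 0, "z": 0, "x": 0, "roll": 0},
])

```text
clock: 5.57
tcp_pos: [0.5599, 0.1787, 0.0876]
orientation: [0.0, 0.664, 0.748, -0.0]
wrist_force: [0.0, -0.4, 1.1]
finger_gap: 0.0088
grip_force: 20.0
```

```bash
python3 - <<'E'
from h import *
s=env.get_state(); im=env.read_camera('scene')[...,::-1]; w=env.read_camera('wrist')[...,::-1]
a=cv2.resize(im[100:225,260:420],None,fx=5,fy=5,interpolation=cv2.INTER_CUBIC)
b=cv2.resize(w[0:300],(400,187))
cv2.imwrite('pics/s2.png',np.vstack([a[:400],np.hstack([b,b*0])])); print(s['tcp_pos'],s['wrist_force'],s['finger_gap'])
E
```

```text
[0.55991425 0.17869274 0.08761154] [ 0.02742434 -0.37916702  1.12087698] 0.008804299357211987
```

View pics/s2.png

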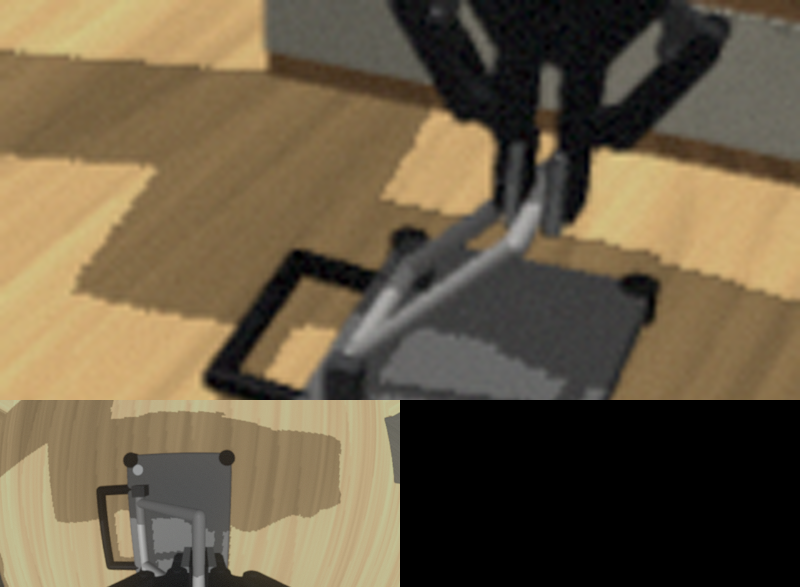

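The leg is partly out at about 0.9 rad, held by the end bar with the tablet still flat. I'll finish to the stop.

servo_tool([
  {"grip": 1, "y": -3.7, "z": -2.7, "x": 0, "roll": 0},
  {"grip": 1, "y": -3.8, "z": -2.6, "x": 0, "roll": 0},
  {"grip": 1, "y": -2, "z": -1.3, "x": 0, "roll": 0},
  {"grip": 1, "y": 0, "z": 0, "x": 0, "roll": 0},
])

```text
clock: 6.0
tcp_pos: [0.5506, 0.1776, 0.0938]
orientation: [-0.0, 0.664, 0.748, -0.0]
wrist_force: [0.9, 0.1, 0.6]
finger_gap: 0.0091
grip_force: 19.8
```

servo_tool([
  {"grip": 1, "y": -1.6, "z": -1, "x": 0, "roll": 0},
  {"grip": 1, "y": 0, "z": 0, "x": 0, "roll": 0},
  {"grip": 1, "y": 0, "z": 0, "x": 0, "roll": 0},
])

```text
clock: 6.25
tcp_pos: [0.5495, 0.1774, 0.0947]
orientation: [0.0, 0.664, 0.747, -0.0]
wrist_force: [1.6, 0.2, 0.3]
finger_gap: 0.0087
grip_force: 19.8
```

servo_tool([
  {"grip": 1, "y": -1.7, "z": -0.9, "x": 0, "roll": 0},
  {"grip": 1, "y": -1.7, "z": -0.9, "x": 0, "roll": 0},
  {"grip": 1, "y": 0, "z": 0, "x": 0, "roll": 0},
  {"grip": 1, "y": 0, "z": 0, "x": 0, "roll": 0},
])

```text
clock: 6.58
tcp_pos: [0.5462, 0.1771, 0.0965]
orientation: [0.0, 0.664, 0.747, 0.0]
wrist_force: [1.2, -0.3, 1.6]
finger_gap: 0.0091
grip_force: 19.8
```

servo_tool([
  {"grip": 0.6, "x": 0, "y": 0, "z": 0, "roll": 0},
  {"grip": 0.4, "x": 0, "y": 0, "z": 0, "roll": 0},
  {"grip": 0.3, "x": 0, "y": 0, "z": 0, "roll": 0},
  {"grip": 0.3, "x": 0, "y": 0, "z": -25, "roll": 0},
  {"grip": 0.3, "x": 0, "y": 0, "z": -35, "roll": 0},
])

```text
clock: 7.0
tcp_pos: [0.5429, 0.1765, 0.153]
orientation: [-0.003, 0.664, 0.747, -0.004]
wrist_force: [1.0, 0.5, 0.3]
finger_gap: 0.0599
grip_force: 0.0
```

servo_tool([
  {"grip": 0.3, "x": 0, "y": -25, "z": 0, "roll": 0},
  {"grip": 0.3, "x": 0, "y": -35, "z": 0, "roll": 0},
  {"grip": 0.3, "x": 0, "y": -30, "z": 0, "roll": 0},
  {"grip": 0.3, "x": 0, "y": -14, "z": 0, "roll": 0},
  {"grip": 0.3, "x": 0, "y": 0, "z": 0, "roll": 0},
])

```text
clock: 7.42
tcp_pos: [0.4389, 0.1645, 0.1561]
orientation: [-0.001, 0.664, 0.748, -0.001]
wrist_force: [-1.1, -0.2, -0.2]
finger_gap: 0.0599
grip_force: 0.0
```

servo_tool([
  {"grip": 0.3, "x": 0, "y": 0, "z": 0, "roll": 0},
])

```text
clock: 7.5
tcp_pos: [0.4426, 0.1649, 0.1566]
orientation: [0.0, 0.664, 0.748, 0.0]
wrist_force: [0.9, -0.3, -0.0]
finger_gap: 0.0602
grip_force: 0.0
```

```bash
python3 - <<'E'
from h import *
s=env.get_state(); w=env.read_camera('wrist')[...,::-1]; cv2.imwrite('pics/w3.png',w); im=env.read_camera('scene')[...,::-1];cv2.imwrite('pics/s3.png',im)
a=cv2.resize(im[100:225,280:400],None,fx=2,fy=2)
w=w.copy(); w[:250,400:640]=a
cv2.imwrite('pics/w3v.png',w); print(s['tcp_pos'],s['wrist_force'],s['finger_gap'],s['joint_pos'])
E
```

```text
[0.44261136 0.16489934 0.15655122] [ 0.88928508 -0.2948742  -0.02361779] 0.06022316282827323 [ 1.86503747e-01  1.54001202e-01 -3.48023687e-01  1.06820124e+00
 -1.03956394e-04  1.63936529e+00]
```

View pics/w3v.png

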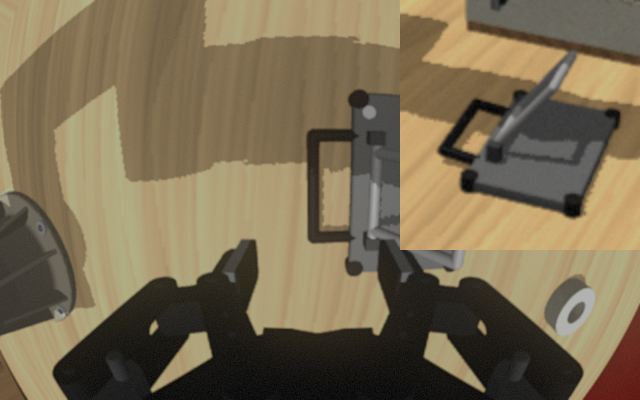

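The leg is clearly out and the tablet flat. The handle bar is at wrist column ≈313, rows 133–240. Next: handle position and leg angle.

```bash
python3 - <<'E'
from h import *
s=env.get_state()
h=wray([[314,133],[314,239]],.014,s); m=h.mean(0); d=h[0]-h[1];a=np.arctan2(-d[0],d[1]); print('handle',h,m,np.linalg.norm(d),a)
q=s['orientation']; W=Ro.from_quat([q[1],q[2],q[3],q[0]]).as_matrix(); print('tool delta',W.T@(m-s['tcp_pos']), 'tool yaw of y',np.arctan2(W[1,1],W[0,1]))
R=np.array([[np.cos(a),-np.sin(a)],[np.sin(a),np.cos(a)]]); o=m[:2]+R@[.096,0]; print('o',o)
for ph in (.8,.9,1.,1.1):
    x=-.04+.092*np.cos(ph); z=.03+.092*np.sin(ph); print(ph,proj('scene',[[*(o+R@[x,y]),z] for y in(-.036,.036)]).round(1).tolist())
im=cv2.imread('pics/s3.png'); cv2.imwrite('pics/s3c.png',cv2.resize(im[110:210,320:400],None,fx=6,fy=6,interpolation=cv2.INTER_CUBIC))
E
```

```text
handle [[0.43509401 0.21664305 0.014     ]
 [0.44702608 0.1139084  0.014     ]] [0.44106004 0.16527573 0.014     ] 0.10342524701111964 0.11562647448839876
tool delta [ 0.00063474 -0.00322198  0.1425333 ] tool yaw of y 0.1175439768295523
o [0.53641902 0.17635115]
0.8 [[363.1, 150.1], [372.6, 133.1]]
0.9 [[359.9, 146.7], [369.6, 129.9]]
1.0 [[356.4, 143.6], [366.3, 126.9]]
1.1 [[352.5, 140.7], [362.7, 124.2]]
```

View pics/s3c.png

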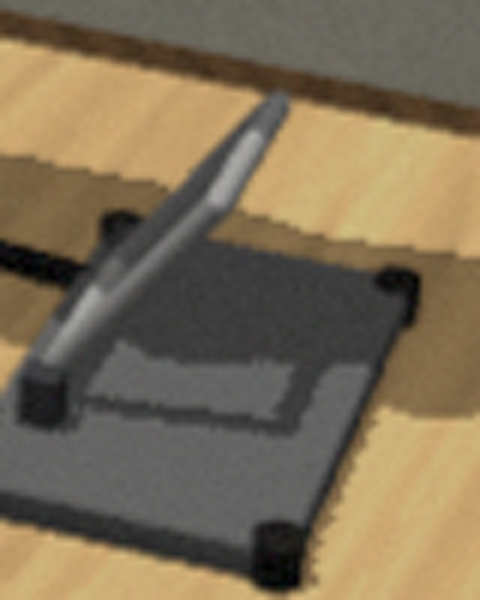

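The end bar's ends at (355.8,143.3) and (366.3,126.3) match 1.0 rad, so the leg is at its stop. Now I'll grasp the handle with the fingers partly closed.

servo_tool([
  {"grip": 0.69, "x": 0.6, "y": -3.2, "z": 0, "roll": 0},
  {"grip": 0.69, "x": 0, "y": 0, "z": 20, "roll": 0},
  {"grip": 0.69, "x": 0, "y": 0, "z": 35, "roll": 0},
  {"grip": 0.69, "x": 0, "y": 0, "z": 35, "roll": 0},
  {"grip": 0.69, "x": 0, "y": 0, "z": 15, "roll": 0},
])

```text
clock: 8.02
tcp_pos: [0.438, 0.1646, 0.0475]
orientation: [-0.001, 0.664, 0.747, -0.002]
wrist_force: [-0.0, -0.5, 0.5]
finger_gap: 0.0269
grip_force: 0.0
```

servo_tool([
  {"grip": 0.69, "x": 0, "y": 0, "z": 0, "roll": 0},
  {"grip": 0.69, "x": 0, "y": 0, "z": 0, "roll": 0},
])

```text
clock: 8.18
tcp_pos: [0.4394, 0.1649, 0.0506]
orientation: [-0.001, 0.664, 0.747, -0.001]
wrist_force: [-0.3, 0.2, 0.2]
finger_gap: 0.0264
grip_force: 0.0
```

servo_tool([
  {"grip": 0.69, "x": 0, "y": 1.5, "z": 15, "roll": 0},
  {"grip": 0.69, "x": 0, "y": 0, "z": 15, "roll": 0},
  {"grip": 0.69, "x": 0, "y": 0, "z": 10, "roll": 0},
  {"grip": 0.69, "x": 0, "y": 0, "z": 5, "roll": 0},
  {"grip": 0.69, "x": 0, "y": 0, "z": 0, "roll": 0},
])

```text
clock: 8.6
tcp_pos: [0.442, 0.1653, 0.0067]
orientation: [0.0, 0.664, 0.747, 0.0]
wrist_force: [-0.3, -0.7, -0.2]
finger_gap: 0.0267
grip_force: 0.0
```

servo_tool([
  {"grip": 0.75, "x": 0, "y": 0, "z": 0, "roll": 0},
  {"grip": 0.8, "x": 0, "y": 0, "z": 0, "roll": 0},
  {"grip": 0.85, "x": 0, "y": 0, "z": 0, "roll": 0},
  {"grip": 0.9, "x": 0, "y": 0, "z": 0, "roll": 0},
  {"grip": 1, "x": 0, "y": 0, "z": 0, "roll": 0},
], grip_force=20)

```text
clock: 9.02
tcp_pos: [0.4408, 0.1653, 0.007]
orientation: [-0.0, 0.664, 0.748, -0.0]
wrist_force: [-3.1, -0.3, 6.5]
finger_gap: 0.011
grip_force: 21.5
```

servo_tool([
  {"grip": 1, "x": 0, "y": 0, "z": 0, "roll": 0},
  {"grip": 1, "x": 0, "y": 0, "z": 0, "roll": 0},
])

```text
clock: 9.18
tcp_pos: [0.4409, 0.1653, 0.0071]
orientation: [-0.0, 0.664, 0.748, -0.0]
wrist_force: [-4.6, -0.3, 6.6]
finger_gap: 0.0108
grip_force: 21.5
```

```bash
python3 - <<'E'
import numpy as np
th=np.r_[0,1,3:117:3,116]; P=[]
for t in np.radians(th):
    c,s=np.cos(t),np.sin(t)
    P.append((-156*c+14*s,156*s+14*c) if t<=np.pi/2+1e-6 else (16-156*c-2*s,156*s-2*c))
P=np.array(P); P[1:,1]+=np.minimum(2,.4*np.arange(1,len(P))); D=np.diff(P,axis=0)
for i in range(0,len(D),5): print(th[i+1:i+6],[(round(a,1),round(-b,1)) for a,b in D[i:i+5]],P[min(i+5,len(P)-1)].round(0)-P[0])
E
```

```text
[ 1  3  6  9 12] [(np.float64(0.3), np.float64(-3.1)), (np.float64(0.7), np.float64(-5.8)), (np.float64(1.4), np.float64(-8.5)), (np.float64(1.8), np.float64(-8.4)), (np.float64(2.2), np.float64(-8.3))] [ 6. 34.]
[15 18 21 24 27] [(np.float64(2.6), np.float64(-7.8)), (np.float64(3.0), np.float64(-7.6)), (np.float64(3.4), np.float64(-7.5)), (np.float64(3.8), np.float64(-7.3)), (np.float64(4.2), np.float64(-7.1))] [23. 71.]
[30 33 36 39 42] [(np.float64(4.5), np.float64(-6.8)), (np.float64(4.9), np.float64(-6.6)), (np.float64(5.2), np.float64(-6.3)), (np.float64(5.6), np.float64(-6.0)), (np.float64(5.9), np.float64(-5.7))] [ 49. 103.]
[45 48 51 54 57] [(np.float64(6.2), np.float64(-5.4)), (np.float64(6.4), np.float64(-5.1)), (np.float64(6.7), np.float64(-4.7)), (np.float64(6.9), np.float64(-4.4)), (np.float64(7.1), np.float64(-4.0))] [ 83. 126.]
[60 63 66 69 72] [(np.float64(7.3), np.float64(-3.6)), (np.float64(7.5), np.float64(-3.3)), (np.float64(7.7), np.float64(-2.9)), (np.float64(7.8), np.float64(-2.4)), (np.float64(7.9), np.float64(-2.0))] [121. 141.]
[75 78 81 84 87] [(np.float64(8.0), np.float64(-1.6)), (np.float64(8.1), np.float64(-1.2)), (np.float64(8.2), np.float64(-0.8)), (np.float64(8.2), np.float64(-0.3)), (np.float64(8.2), np.float64(0.1))] [162. 145.]
[ 90  93  96  99 102] [(np.float64(8.2), np.float64(0.5)), (np.float64(8.2), np.float64(0.1)), (np.float64(8.2), np.float64(0.5)), (np.float64(8.1), np.float64(1.0)), (np.float64(8.0), np.float64(1.4))] [202. 141.]
[105 108 111 114 116] [(np.float64(8.0), np.float64(1.8)), (np.float64(7.9), np.float64(2.2)), (np.float64(7.7), np.float64(2.6)), (np.float64(7.6), np.float64(3.0)), (np.float64(5.0), np.float64(2.2))] [239. 129.]
```

First I'll lift to about 12° and check.

servo_tool([
  {"grip": 1, "x": 0, "y": 0.3, "z": -3.1, "roll": 0},
  {"grip": 1, "x": 0, "y": 0.7, "z": -5.8, "roll": 0},
  {"grip": 1, "x": 0, "y": 1.4, "z": -8.5, "roll": 0},
  {"grip": 1, "x": 0, "y": 1.8, "z": -8.4, "roll": 0},
  {"grip": 1, "x": 0, "y": 2.2, "z": -8.3, "roll": 0},
])

```text
clock: 9.6
tcp_pos: [0.4476, 0.166, 0.0413]
orientation: [0.0, 0.664, 0.747, -0.0]
wrist_force: [-0.9, -0.2, -3.0]
finger_gap: 0.011
grip_force: 20.2
```

servo_tool([
  {"grip": 1, "x": 0, "y": 0, "z": 0, "roll": 0},
  {"grip": 1, "x": 0, "y": 0, "z": 0, "roll": 0},
  {"grip": 1, "x": 0, "y": 0, "z": 0, "roll": 0},
])

```text
clock: 9.85
tcp_pos: [0.4487, 0.1661, 0.0408]
orientation: [0.001, 0.664, 0.747, 0.001]
wrist_force: [0.9, 0.9, -2.9]
finger_gap: 0.0109
grip_force: 20.1
```

```bash
python3 - <<'E'
from h import *
s=env.get_state(); im=env.read_camera('scene')[...,::-1]
cv2.imwrite('pics/s4.png',cv2.resize(im[80:230,250:430],None,fx=4,fy=4,interpolation=cv2.INTER_CUBIC)); print(s['tcp_pos'],s['wrist_force'],s['ft_torque'],s['finger_gap'])
E
```

```text
[0.44868555 0.16614276 0.04078292] [ 0.90103805  0.93117699 -2.91470135] [ 0.05472355 -0.17180678 -0.02332529] 0.010877547761235888
```

View pics/s4.png

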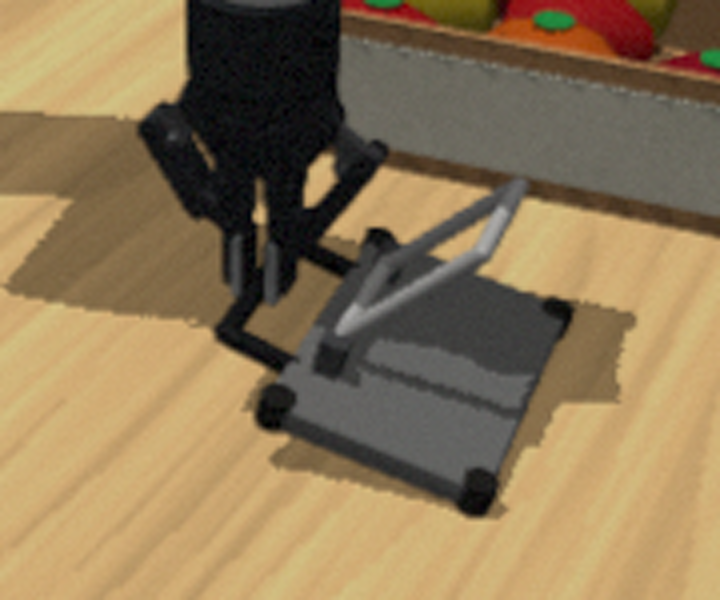

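The bar is held near the fingertips, the far edge is on the bench and the tablet is tilted about 12°. Continuing the arc.

servo_tool([
  {"grip": 1, "x": 0, "y": 2.6, "z": -7.8, "roll": 0},
  {"grip": 1, "x": 0, "y": 3.0, "z": -7.6, "roll": 0},
  {"grip": 1, "x": 0, "y": 3.4, "z": -7.5, "roll": 0},
  {"grip": 1, "x": 0, "y": 3.8, "z": -7.3, "roll": 0},
  {"grip": 1, "x": 0, "y": 4.2, "z": -7.1, "roll": 0},
])

```text
clock: 10.32
tcp_pos: [0.4646, 0.168, 0.0786]
orientation: [-0.0, 0.664, 0.747, -0.0]
wrist_force: [-1.8, -0.6, -1.9]
finger_gap: 0.0109
grip_force: 19.6
```

servo_tool([
  {"grip": 1, "x": 0, "y": 4.5, "z": -6.8, "roll": 0},
  {"grip": 1, "x": 0, "y": 4.9, "z": -6.6, "roll": 0},
  {"grip": 1, "x": 0, "y": 5.2, "z": -6.3, "roll": 0},
  {"grip": 1, "x": 0, "y": 5.6, "z": -6.0, "roll": 0},
  {"grip": 1, "x": 0, "y": 5.9, "z": -5.7, "roll": 0},
])

```text
clock: 10.73
tcp_pos: [0.4908, 0.1711, 0.1098]
orientation: [0.0, 0.664, 0.747, -0.0]
wrist_force: [-1.7, -0.2, -1.5]
finger_gap: 0.0107
grip_force: 19.5
```

servo_tool([
  {"grip": 1, "x": 0, "y": 6.2, "z": -5.4, "roll": 0},
  {"grip": 1, "x": 0, "y": 6.4, "z": -5.1, "roll": 0},
  {"grip": 1, "x": 0, "y": 6.7, "z": -4.7, "roll": 0},
  {"grip": 1, "x": 0, "y": 6.9, "z": -4.4, "roll": 0},
  {"grip": 1, "x": 0, "y": 7.1, "z": -4.0, "roll": 0},
])

```text
clock: 11.15
tcp_pos: [0.5238, 0.175, 0.1335]
orientation: [-0.0, 0.664, 0.747, -0.0]
wrist_force: [-4.4, -1.1, 4.5]
finger_gap: 0.0109
grip_force: 20.0
```

```bash
python3 - <<'E'
from h import *
s=env.get_state(); im=env.read_camera('scene')[...,::-1]
cv2.imwrite('pics/s5.png',cv2.resize(im[80:230,270:450],None,fx=4,fy=4,interpolation=cv2.INTER_CUBIC)); print(s['tcp_pos'],s['wrist_force'],s['ft_torque'],s['finger_gap'])
E
```

```text
[0.52380308 0.17502274 0.13349818] [-4.4075041  -1.13923854  4.49368908] [-0.11994731  1.17069974  0.04559875] 0.010898353100561602
```

View pics/s5.png

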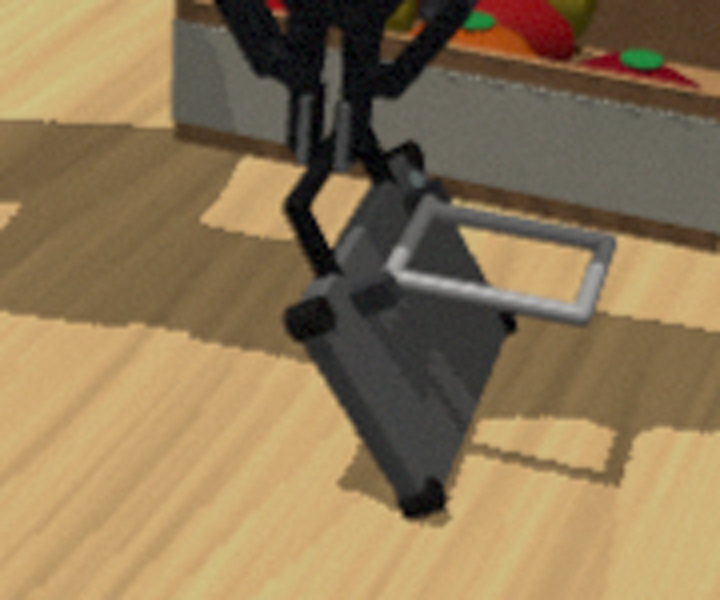

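The tablet is at about 57°, bar held, bottom edge on the bench, leg still out. That was my tenth and last picture, so I'll use numbers from here. The next moves get a slight upward bias.

servo_tool([
  {"grip": 1, "x": 0, "y": 7.3, "z": -4.6, "roll": 0},
  {"grip": 1, "x": 0, "y": 7.5, "z": -4.0, "roll": 0},
  {"grip": 1, "x": 0, "y": 7.7, "z": -3.2, "roll": 0},
  {"grip": 1, "x": 0, "y": 7.8, "z": -2.6, "roll": 0},
  {"grip": 1, "x": 0, "y": 7.9, "z": -2.0, "roll": 0},
])

```text
clock: 11.62
tcp_pos: [0.5629, 0.1796, 0.15]
orientation: [0.001, 0.664, 0.747, 0.001]
wrist_force: [-1.6, -0.5, 2.1]
finger_gap: 0.0107
grip_force: 20.5
```

servo_tool([
  {"grip": 1, "x": 0, "y": 0, "z": 0, "roll": 0},
  {"grip": 1, "x": 0, "y": 0, "z": 0, "roll": 0},
])

```text
clock: 11.78
tcp_pos: [0.5628, 0.1796, 0.1498]
orientation: [0.001, 0.664, 0.747, 0.001]
wrist_force: [-2.8, 0.8, 5.7]
finger_gap: 0.0107
grip_force: 20.9
```

servo_tool([
  {"grip": 1, "x": 0, "y": 0, "z": -2, "roll": 0},
  {"grip": 1, "x": 0, "y": 8.0, "z": -2.0, "roll": 0},
  {"grip": 1, "x": 0, "y": 8.1, "z": -1.4, "roll": 0},
  {"grip": 1, "x": 0, "y": 8.2, "z": -0.8, "roll": 0},
  {"grip": 1, "x": 0, "y": 0, "z": 0, "roll": 0},
])

```text
clock: 12.2
tcp_pos: [0.5878, 0.1825, 0.1556]
orientation: [0.001, 0.664, 0.747, 0.001]
wrist_force: [-0.3, 0.7, 2.5]
finger_gap: 0.0109
grip_force: 19.6
```

servo_tool([
  {"grip": 1, "x": 0, "y": 0, "z": 0, "roll": 0},
])

```text
clock: 12.28
tcp_pos: [0.5865, 0.1824, 0.1555]
orientation: [0.0, 0.664, 0.747, 0.0]
wrist_force: [0.1, -0.5, 1.4]
finger_gap: 0.0109
grip_force: 19.7
```

```bash
python3 - <<'E'
from h import *
im=env.read_camera('scene')[...,::-1]; cv2.imwrite('pics/s6.png',im)
g=im.max(2).astype(int); sat=g-im.min(2); m=(sat<18)&(g<60); m[:90]=0;m[:, :300]=0; m[:,460:]=0; m[260:]=0
n,l,st,ce=cv2.connectedComponentsWithStats(m.astype(np.uint8))
print([(st[i].tolist(),ce[i].round(0).tolist()) for i in range(1,n) if st[i,4]>40])
m=(sat<18)&(g>105); m[:110]=0;m[:, :340]=0; m[:,460:]=0; m[220:]=0
n,l,st,ce=cv2.connectedComponentsWithStats(m.astype(np.uint8))
print([(st[i].tolist(),ce[i].round(0).tolist()) for i in range(1,n) if st[i,4]>15])
E
```

```text
[([366, 90, 47, 120, 2198], [383.0, 146.0])]
[([345, 110, 33, 12, 227], [363.0, 115.0]), ([397, 110, 56, 27, 696], [426.0, 123.0]), ([388, 141, 8, 10, 43], [391.0, 145.0]), ([392, 151, 44, 28, 208], [417.0, 166.0])]
```

```bash
cat >> h.py <<'E'
def foot(bar,a,th,y=0,ph=1.0):
    t=np.radians(th); X,Z=.056+.092*np.cos(ph),.016+.092*np.sin(ph)
    f=X*np.cos(t)+Z*np.sin(t); u=-X*np.sin(t)+Z*np.cos(t)
    return [bar[0]+np.cos(a)*f-np.sin(a)*y,bar[1]+np.sin(a)*f+np.cos(a)*y,bar[2]+u]
def corner(bar,a,th,y,z):
    t=np.radians(th); X,Z=.156,z-.014
    f=X*np.cos(t)+Z*np.sin(t); u=-X*np.sin(t)+Z*np.cos(t)
    return [bar[0]+np.cos(a)*f-np.sin(a)*y,bar[1]+np.sin(a)*f+np.cos(a)*y,bar[2]+u]
E
python3 - <<'E'
from h import *
im=cv2.imread('pics/s6.png');g=im.max(2).astype(int); sat=g-im.min(2); m=(sat<18)&(g>105); m[:141]=0;m[185:]=0;m[:,:385]=0;m[:,445:]=0
p=np.argwhere(m)[:,::-1]; print('rightmost',p[p[:,0].argmax()],'lowest',p[p[:,1].argmax()],'r+d',p[p.sum(1).argmax()])
s=env.get_state(); bar=s['tcp_pos']+[0,0,.007]; print(bar)
for th in (72,76,80,84,88,92): print(th,proj('scene',[foot(bar,.1175,th,y) for y in(-.036,.036)]+[corner(bar,.1175,th,-.09,z) for z in (0,.016)]).round(0).tolist(),'corner z',[round(corner(bar,.1175,th,0,z)[2],4) for z in(0,.016)])
E
```

```text
rightmost [435 157] lowest [428 178] r+d [431 178]
[0.58605665 0.18233324 0.16250752]
72 [[440.0, 168.0], [445.0, 149.0], [382.0, 208.0], [391.0, 208.0]] corner z [np.float64(0.0098), np.float64(0.0148)]
76 [[436.0, 171.0], [441.0, 152.0], [377.0, 208.0], [385.0, 208.0]] corner z [np.float64(0.0078), np.float64(0.0116)]
80 [[432.0, 174.0], [438.0, 155.0], [371.0, 207.0], [379.0, 208.0]] corner z [np.float64(0.0064), np.float64(0.0092)]
84 [[428.0, 177.0], [434.0, 158.0], [366.0, 206.0], [374.0, 207.0]] corner z [np.float64(0.0059), np.float64(0.0076)]
88 [[424.0, 179.0], [430.0, 160.0], [361.0, 205.0], [368.0, 206.0]] corner z [np.float64(0.0061), np.float64(0.0067)]
92 [[419.0, 181.0], [425.0, 162.0], [355.0, 203.0], [363.0, 205.0]] corner z [np.float64(0.0071), np.float64(0.0065)]
```

The leg silhouette matches about 82° with the leg at 1.0 rad, and forces are low. Continuing over the top.

servo_tool([
  {"grip": 1, "x": 0, "y": 8.2, "z": -0.5, "roll": 0},
  {"grip": 1, "x": 0, "y": 8.2, "z": 0, "roll": 0},
  {"grip": 1, "x": 0, "y": 8.2, "z": 0.2, "roll": 0},
  {"grip": 1, "x": 0, "y": 8.2, "z": 0, "roll": 0},
  {"grip": 1, "x": 0, "y": 0, "z": 0, "roll": 0},
])

```text
clock: 12.75
tcp_pos: [0.621, 0.1864, 0.1563]
orientation: [0.001, 0.664, 0.747, 0.001]
wrist_force: [-0.7, -0.5, 6.5]
finger_gap: 0.0104
grip_force: 19.6
```

servo_tool([
  {"grip": 1, "x": 0, "y": 8.2, "z": 0.5, "roll": 0},
  {"grip": 1, "x": 0, "y": 8.1, "z": 1, "roll": 0},
  {"grip": 1, "x": 0, "y": 8, "z": 1.4, "roll": 0},
  {"grip": 1, "x": 0, "y": 0, "z": 0, "roll": 0},
  {"grip": 1, "x": 0, "y": 0, "z": 0, "roll": 0},
])

```text
clock: 13.17
tcp_pos: [0.6453, 0.1893, 0.154]
orientation: [0.002, 0.664, 0.747, 0.002]
wrist_force: [1.4, -0.6, 6.5]
finger_gap: 0.0097
grip_force: 19.8
```

```bash
cat >> h.py <<'E'
def legpx(im):
    g=im.max(2).astype(int); sat=g-im.min(2); m=((sat<18)&(g>100)).astype(np.uint8); m[:130]=0;m[225:]=0;m[:,:375]=0;m[:,455:]=0
    n,l,st,ce=cv2.connectedComponentsWithStats(m)
    for i in range(1,n):
        if st[i,4]>15:
            p=np.argwhere(l==i)[:,::-1]; print(st[i],'right',p[p[:,0].argmax()],'low',p[p[:,1].argmax()],'r+d',p[p.sum(1).argmax()])
E
python3 - <<'E'
from h import *
im=env.read_camera('scene')[...,::-1]; cv2.imwrite('pics/s7.png',im); legpx(im)
s=env.get_state(); bar=s['tcp_pos']+[0,0,.007]; print(bar,s['wrist_force'])
for th in (96,100,104,108,112): print(th,proj('scene',[foot(bar,.1175,th,y) for y in(-.036,.036)]).round(0).tolist(),'corner z',[round(corner(bar,.1175,th,0,z)[2],4) for z in(0,.016)],foot(bar,.1175,th)[2].round(4))
E
```

```text
[417 130  35   8 160] right [451 130] low [447 137] r+d [450 136]
[407 139  10  20  67] right [416 139] low [408 158] r+d [411 158]
[420 174  20  23 129] right [439 182] low [435 196] r+d [437 196]
[0.64513856 0.18927427 0.16104834] [ 1.15803608 -0.54054936  5.99472102]
96 [[446.0, 190.0], [450.0, 170.0]] corner z [np.float64(0.0074), np.float64(0.0057)] 0.0462
100 [[441.0, 191.0], [446.0, 172.0]] corner z [np.float64(0.0098), np.float64(0.0071)] 0.0407
104 [[436.0, 192.0], [441.0, 173.0]] corner z [np.float64(0.0131), np.float64(0.0092)] 0.0359
108 [[431.0, 193.0], [436.0, 173.0]] corner z [np.float64(0.017), np.float64(0.0121)] 0.0316
112 [[426.0, 193.0], [431.0, 174.0]] corner z [np.float64(0.0217), np.float64(0.0157)] 0.028
```

The gap narrowed to 9.7 mm and the foot sits lower than predicted, so the bar is creeping out at the fingertips. I'll ease the fingers slightly open while lowering the tool, so the front finger still stops the bar, then regrip deeper.

servo_tool([
  {"grip": 0.8, "x": 0, "y": 0, "z": 5, "roll": 0},
  {"grip": 0.8, "x": 0, "y": 0, "z": 6, "roll": 0},
  {"grip": 0.8, "x": 0, "y": 0, "z": 3, "roll": 0},
])

```text
clock: 13.47
tcp_pos: [0.6421, 0.189, 0.137]
orientation: [-0.001, 0.664, 0.747, -0.001]
wrist_force: [0.1, -0.3, 0.2]
finger_gap: 0.017
grip_force: 0.2
```

servo_tool([
  {"grip": 0.9, "x": 0, "y": 0, "z": 0, "roll": 0},
  {"grip": 1, "x": 0, "y": 0, "z": 0, "roll": 0},
  {"grip": 1, "x": 0, "y": 0, "z": 0, "roll": 0},
  {"grip": 1, "x": 0, "y": 0, "z": 0, "roll": 0},
])

```text
clock: 13.8
tcp_pos: [0.6415, 0.1889, 0.1376]
orientation: [-0.001, 0.664, 0.747, -0.001]
wrist_force: [0.5, -1.0, -5.3]
finger_gap: 0.0112
grip_force: 19.4
```

```bash
python3 - <<'E'
from h import *
im=env.read_camera('scene')[...,::-1]; cv2.imwrite('pics/s8.png',im); legpx(im)
s=env.get_state(); print(s['tcp_pos'],s['wrist_force'],s['finger_gap'],s['clock'])
for off in(.010,.016):
  bar=s['tcp_pos']+[0,0,off]
  for th in (96,100,104,108,112): print(th,proj('scene',[foot(bar,.1175,th,y) for y in(-.036,.036)]).round(0).tolist(),'corner z',[round(corner(bar,.1175,th,0,z)[2],4) for z in(0,.016)],foot(bar,.1175,th)[2].round(4))
E
```

```text
[420 130  32   8 153] right [451 130] low [448 137] r+d [450 136]
[406 138  11  20  62] right [416 139] low [407 157] r+d [410 157]
[393 150   6   5  16] right [398 154] low [393 154] r+d [398 154]
[418 168  24  28 142] right [441 183] low [437 195] r+d [438 194]
[0.64165044 0.18891595 0.13784311] [ 1.08878801 -0.71477619 -5.4953602 ] 0.01104952573742424 13.85
96 [[443.0, 195.0], [447.0, 175.0]] corner z [np.float64(-0.0058), np.float64(-0.0075)] 0.0329
100 [[438.0, 196.0], [443.0, 176.0]] corner z [np.float64(-0.0034), np.float64(-0.0061)] 0.0275
104 [[433.0, 197.0], [438.0, 178.0]] corner z [np.float64(-0.0001), np.float64(-0.004)] 0.0227
108 [[428.0, 198.0], [433.0, 178.0]] corner z [np.float64(0.0038), np.float64(-0.0011)] 0.0184
112 [[423.0, 198.0], [429.0, 179.0]] corner z [np.float64(0.0084), np.float64(0.0025)] 0.0148
96 [[443.0, 193.0], [448.0, 173.0]] corner z [np.float64(0.0002), np.float64(-0.0015)] 0.0389
100 [[439.0, 194.0], [443.0, 174.0]] corner z [np.float64(0.0026), np.float64(-0.0001)] 0.0335
104 [[434.0, 195.0], [439.0, 175.0]] corner z [np.float64(0.0059), np.float64(0.002)] 0.0287
108 [[429.0, 196.0], [434.0, 176.0]] corner z [np.float64(0.0098), np.float64(0.0049)] 0.0244
112 [[424.0, 196.0], [429.0, 176.0]] corner z [np.float64(0.0144), np.float64(0.0085)] 0.0208
```

servo_tool([
  {"grip": 1, "x": 0, "y": 5.4, "z": 0.9, "roll": 0},
  {"grip": 1, "x": 0, "y": 8, "z": 1.8, "roll": 0},
  {"grip": 1, "x": 0, "y": 7.9, "z": 2.2, "roll": 0},
  {"grip": 1, "x": 0, "y": 7.7, "z": 2.6, "roll": 0},
  {"grip": 1, "x": 0, "y": 0, "z": 0, "roll": 0},
])

```text
clock: 14.27
tcp_pos: [0.6739, 0.1928, 0.1317]
orientation: [0.001, 0.664, 0.747, 0.002]
wrist_force: [1.5, 1.1, 3.0]
finger_gap: 0.011
grip_force: 20.1
```

servo_tool([
  {"grip": 1, "x": 0, "y": 0, "z": 0, "roll": 0},
])

```text
clock: 14.35
tcp_pos: [0.6728, 0.1927, 0.132]
orientation: [0.001, 0.664, 0.747, 0.001]
wrist_force: [0.7, 0.0, 3.5]
finger_gap: 0.0112
grip_force: 20.1
```

```bash
python3 - <<'E'
from h import *
im=env.read_camera('scene')[...,::-1]; cv2.imwrite('pics/s9.png',im); legpx(im)
s=env.get_state(); print(s['tcp_pos'],s['wrist_force'],s['ft_torque'],s['finger_gap'],s['clock'])
bar=s['tcp_pos']+[0,0,.016]
for th in (100,104,108,112,116): print(th,proj('scene',[foot(bar,.1175,th,y) for y in(-.036,.036)]).round(0).tolist(),'corner z',[round(corner(bar,.1175,th,0,z)[2],4) for z in(0,.016)],foot(bar,.1175,th)[2].round(4))
E
```

```text
[440 130  12   8  77] right [451 130] low [447 137] r+d [450 136]
[419 147   8  17  59] right [426 147] low [422 163] r+d [422 163]
[435 185  12  18 101] right [446 185] low [443 202] r+d [444 201]
[0.67234632 0.19262533 0.13220017] [0.97485935 0.72217008 3.03675621] [ 0.1208676  -0.18278783 -0.00394704] 0.01111120542512465 14.4
100 [[454.0, 200.0], [458.0, 180.0]] corner z [np.float64(-0.003), np.float64(-0.0058)] 0.0279
104 [[449.0, 201.0], [453.0, 181.0]] corner z [np.float64(0.0002), np.float64(-0.0036)] 0.023
108 [[444.0, 201.0], [449.0, 181.0]] corner z [np.float64(0.0042), np.float64(-0.0008)] 0.0188
112 [[439.0, 202.0], [444.0, 182.0]] corner z [np.float64(0.0088), np.float64(0.0028)] 0.0152
116 [[434.0, 202.0], [439.0, 182.0]] corner z [np.float64(0.0141), np.float64(0.0071)] 0.0122
```

servo_tool([
  {"grip": 1, "x": 0, "y": 7.6, "z": 2.7, "roll": 0},
  {"grip": 1, "x": 0, "y": 5, "z": 2.2, "roll": 0},
  {"grip": 1, "x": 0, "y": 0, "z": 0, "roll": 0},
  {"grip": 1, "x": 0, "y": 0, "z": 0, "roll": 0},
])

```text
clock: 14.73
tcp_pos: [0.6849, 0.1941, 0.127]
orientation: [0.001, 0.664, 0.747, 0.001]
wrist_force: [2.2, 1.0, 4.2]
finger_gap: 0.0106
grip_force: 20.6
```

servo_tool([
  {"grip": 1, "x": 0, "y": 3, "z": 1.4, "roll": 0},
  {"grip": 1, "x": 0, "y": 0, "z": 0, "roll": 0},
])

```text
clock: 14.9
tcp_pos: [0.6879, 0.1944, 0.1257]
orientation: [0.001, 0.664, 0.747, 0.001]
wrist_force: [1.8, 1.1, 5.5]
finger_gap: 0.0111
grip_force: 20.7
```

```bash
python3 - <<'E'
from h import *
im=env.read_camera('scene')[...,::-1]; cv2.imwrite('pics/s10.png',im); legpx(im)
s=env.get_state(); print(s['tcp_pos'],s['wrist_force'],s['ft_torque'],s['finger_gap'],s['clock'])
bar=s['tcp_pos']+[0,0,.016]
for th in (108,112,116,120): print(th,proj('scene',[foot(bar,.1175,th,y) for y in(-.036,.036)]).round(0).tolist(),'corner z',[round(corner(bar,.1175,th,0,z)[2],4) for z in(0,.016)],foot(bar,.1175,th)[2].round(4))
E
```

```text
[448 130   4   8  19] right [451 130] low [449 137] r+d [450 136]
[424 156   6  11  37] right [429 156] low [426 166] r+d [427 165]
[439 199   5   8  18] right [443 203] low [442 206] r+d [443 206]
[0.68773838 0.19443754 0.12575539] [3.85407284 1.34912761 5.31414605] [ 0.19503525 -0.44816885  0.02029225] 0.01129955596226733 14.95
108 [[452.0, 206.0], [456.0, 185.0]] corner z [np.float64(-0.0023), np.float64(-0.0072)] 0.0124
112 [[446.0, 206.0], [451.0, 186.0]] corner z [np.float64(0.0024), np.float64(-0.0036)] 0.0088
116 [[441.0, 206.0], [446.0, 186.0]] corner z [np.float64(0.0077), np.float64(0.0007)] 0.0058
120 [[436.0, 206.0], [441.0, 186.0]] corner z [np.float64(0.0137), np.float64(0.0057)] 0.0035
```

At about 115–116° the foot centre is at ~6 mm, so it is essentially down. Releasing gently.

servo_tool([
  {"grip": 0.9, "x": 0, "y": 0, "z": 0, "roll": 0},
  {"grip": 0.8, "x": 0, "y": 0, "z": 0, "roll": 0},
  {"grip": 0.75, "x": 0, "y": 0, "z": 0, "roll": 0},
  {"grip": 0.7, "x": 0, "y": 0, "z": 0, "roll": 0},
  {"grip": 0.7, "x": 0, "y": 0, "z": 0, "roll": 0},
])

```text
clock: 15.37
tcp_pos: [0.6856, 0.194, 0.1239]
orientation: [-0.001, 0.664, 0.747, -0.001]
wrist_force: [-0.8, -0.7, 0.1]
finger_gap: 0.0258
grip_force: 0.0
```

```bash
python3 - <<'E'
from h import *
im=env.read_camera('scene')[...,::-1]; cv2.imwrite('pics/s11.png',im); legpx(im)
b=cv2.imread('pics/s10.png'); print('moved px',(cv2.absdiff(np.ascontiguousarray(im),b).max(2)>40).sum())
s=env.get_state(); print(s['tcp_pos'],s['wrist_force'],s['finger_gap'],s['clock'])
E
```

```text
[425 157   5  10  32] right [429 157] low [425 166] r+d [427 166]
[439 199   6   8  19] right [444 199] low [442 206] r+d [443 206]
moved px 879
[0.68577263 0.19405901 0.1240807 ] [ 0.69822618  0.47538805 -0.32311387] 0.02571143921797395 15.4167
```

The leg didn't move on release and contact forces are zero. Withdrawing straight up.

servo_tool([
  {"grip": 0.7, "x": 0, "y": 0, "z": -5, "roll": 0},
  {"grip": 0.7, "x": 0, "y": 0, "z": -8, "roll": 0},
  {"grip": 0.7, "x": 0, "y": 0, "z": -10, "roll": 0},
  {"grip": 0.7, "x": 0, "y": 0, "z": -15, "roll": 0},
  {"grip": 0.7, "x": 0, "y": 0, "z": -25, "roll": 0},
])

```text
clock: 15.83
tcp_pos: [0.6854, 0.1941, 0.1872]
orientation: [-0.001, 0.664, 0.747, -0.001]
wrist_force: [0.4, 1.0, -1.2]
finger_gap: 0.0256
grip_force: 0.0
```

servo_tool([
  {"grip": 0.7, "x": 0, "y": 0, "z": -30, "roll": 0},
  {"grip": 0.7, "x": 0, "y": 0, "z": -10, "roll": 0},
  {"grip": 0.7, "x": 0, "y": 0, "z": 0, "roll": 0},
  {"grip": 0.7, "x": 0, "y": 0, "z": 0, "roll": 0},
  {"grip": 0.7, "x": 0, "y": 0, "z": 0, "roll": 0},
])

```text
clock: 16.25
tcp_pos: [0.686, 0.1942, 0.2267]
orientation: [-0.0, 0.664, 0.747, -0.001]
wrist_force: [0.2, 0.3, -0.6]
finger_gap: 0.0255
grip_force: 0.0
```

```bash
python3 - <<'E'
from h import *
im=np.ascontiguousarray(env.read_camera('scene')[...,::-1]); cv2.imwrite('pics/s12.png',im); legpx(im)
d=cv2.absdiff(im,cv2.imread('pics/s11.png')).max(2)>40; r=np.argwhere(d); print('changed rows',np.percentile(r[:,0],[0,50,95,100]))
print('lower part changed',d[150:210,370:450].sum())
d0=cv2.absdiff(im,cv2.imread('pics/scene0.png')).max(2)>40; print('case region changed',d0[230:350,170:305].sum())
h=np.argwhere((im.max(2)<50)[100:150,360:430]); print('dark',h.min(0)+[100,360],h.max(0)+[100,360])
s=env.get_state(); print(s['tcp_pos'],s['wrist_force'],s['clock'])
E
```

```text
[442 130  10   8  61] right [451 130] low [448 137] r+d [450 136]
[425 155   6  12  39] right [430 155] low [425 166] r+d [427 166]
changed rows [  0.  84. 197. 206.]
lower part changed 108
case region changed 1787
dark [122 408] [149 429]
[0.68572613 0.19408302 0.22604076] [-0.11665278 -0.48946567 -0.90217448] 16.3
```

Two things need checking: the case region differs (possibly the arm's shadow), and the foot highlight has disappeared from the mask.

```bash
python3 - <<'E'
from h import *
def caps(f):
    im=cv2.imread(f); m=(im.max(2)<38).astype(np.uint8); m[:230]=0;m[360:]=0;m[:,:165]=0;m[:,310:]=0
    n,l,st,ce=cv2.connectedComponentsWithStats(m); return [(ce[i].round(1).tolist(),int(st[i,4])) for i in range(1,n) if st[i,4]>40]
print(caps('pics/scene0.png'));print(caps('pics/s12.png'))
t=np.ascontiguousarray(env.read_camera('top')[...,::-1]);cv2.imwrite('pics/t12.png',t)
def rt(im):
    m=(im.max(2)<40).astype(np.uint8); m[:150]=0;m[265:]=0;m[:,:340]=0;m[:,470:]=0
    n,l,st,ce=cv2.connectedComponentsWithStats(m); return [(ce[i].round(1).tolist(),int(st[i,4])) for i in range(1,n) if st[i,4]>25]
print(rt(cv2.imread('pics/top0.png')));print(rt(t))
a,b=[cv2.imread(f'pics/s{k}.png') for k in(11,12)]
for r in range(190,210,3): print(r,a[r,432:450:2].max(1).tolist(),b[r,432:450:2].max(1).tolist())
sub=[x[140:215,395:450].astype(np.float32).mean(2) for x in(a,b)]; print(cv2.phaseCorrelate(*sub))
E
```

```text
[([233.8, 243.5], 46), ([297.6, 251.7], 63), ([195.8, 282.8], 589), ([199.1, 329.7], 146), ([275.5, 339.9], 172)]
[([233.9, 243.6], 47), ([297.4, 251.5], 67), ([195.7, 283.2], 607), ([199.3, 329.7], 152), ([275.6, 339.7], 176)]
[([435.4, 163.2], 43), ([355.5, 190.0], 50), ([372.6, 241.1], 47), ([392.1, 245.8], 59)]
[([435.1, 163.4], 44), ([355.4, 190.0], 48), ([372.7, 241.1], 47), ([391.0, 242.9], 28)]
190 [82, 76, 94, 126, 140, 110, 97, 97, 130] [80, 79, 88, 190, 203, 166, 95, 97, 123]
193 [117, 70, 87, 102, 150, 94, 100, 99, 136] [111, 66, 83, 122, 207, 117, 97, 92, 131]
196 [129, 95, 74, 94, 166, 97, 100, 111, 139] [130, 88, 72, 90, 161, 95, 98, 107, 134]
199 [131, 154, 100, 93, 93, 96, 102, 129, 153] [126, 146, 94, 91, 91, 95, 99, 125, 150]
202 [132, 181, 171, 75, 103, 101, 97, 140, 193] [129, 178, 166, 75, 100, 97, 94, 133, 187]
205 [138, 140, 134, 96, 91, 105, 117, 138, 192] [135, 137, 129, 93, 81, 105, 113, 133, 184]
208 [162, 161, 210, 180, 104, 97, 151, 199, 212] [159, 159, 206, 174, 105, 94, 147, 195, 205]
((0.21549234811080353, 0.3213689340796577), 0.8629154841105143)
```

The case hasn't moved (its caps are at the same pixels). The tablet and foot are unchanged too, apart from shadow and brightness. Handing in.

```bash
python3 -c "
from workcell import env
print(env.hand_in())"
```

```text
the job is handed in; nothing more can be done
None
```

I handed the job in at about 16 s on the robot's clock: by my measurements the tablet stands on its bottom edge and leg, leaning about 64–65° from the bench, with the leg out at its stop (about 1.0 rad), the case unmoved and the gripper clear. `hand_in()` returned no verdict.

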